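# Set the recipe stand's leg to the length mark and hold it clamped

### The arm

A 7-joint arm with a two-finger parallel gripper is mounted at the origin on a cart in front of the work surface, level with it; the furniture and walls round the work are solid. World frame = base frame: x ahead of the robot, y to its left, z up, the work surface at z = 0. Lengths are in m, angles in degrees, forces in N, time in s.
With the tool pointing down it reaches from about 0.4 to 0.85 m from the base axis. Payload 10.4 kg.
Tool frame: the origin (TCP) lies at the very end of the fingers, on their centre line; the grasp point (between the pads) lies 19 mm behind it; z points along the fingers, y is the line along which they close (so a half turn about z gives the same grasp; the last joint's range is limited). The gripper opens to 85 mm and grips with 20 to 120 N. Pads are 22 mm wide; open, the fingers measure 114 mm over their backs; the gripper's body (76 mm by 85 mm) begins 54 mm behind the grasp point. The pads swing forward as they close: fully open they stand 13 mm farther back than shut.
Start: joints at [64.882, 19.034, -3.707, 83.658, 1.238, 77.344, -5.071], TCP at [0.252, -0.572, 0.231] pointing down, gripper open.
Joint ranges: [-148.97, 148.97], [-28.65, 121.19], [-84.17, 76.75], [9.2, 138.47], [-72.65, 252.65], [3.7, 117.97], [-149.18, 149.18]. Speed limits (degrees/s): [127.2, 127.2, 159.86, 159.86, 180, 180, 180].

### API

Orientations are given as [roll, pitch, yaw] about the fixed x, y, z axes, in that order (R = Rz(yaw) Ry(pitch) Rx(roll)).
In Python, from cell import r gives the robot as it stands.
- The arm moves only by the tool apply_moves, never from a script. Its argument "moves" is one flat list of numbers, 4 for each row, row after row: the shift along the tool's x, y, z in units of 25 mm (1.0 is 25 mm), then the turn about the tool's z in units of 6 degrees (1.0 is 6 degrees). A call has 1 to 10 rows; each row shifts and turns the commanded pose from where the row before left it, along the tool's axes as they then stand; what a row does not reach is not made up. A row lasts 1/12 s, in which the tool goes at most 41.7 mm and 7.16 degrees, less where a joint would pass 70% of its speed; a pose out of reach is approached as far as the arm can. A call is refused whole if a number of a shift passes 1 or a number of a turn 1, either way. A call with a gripper value outside its range is refused whole. "gripper" is the finger opening in mm, from 0 to 85.4, set as the call begins (left out, the last holds). The fingers move at their own pace and stop on an object; the grip force is fixed at half the most. Time passes only in rows, so rows that do not move let the fingers close. It gives the time, the measured TCP pose, the force, the opening and the grip force at its end, in the units of the state.
- r.read_state(): the state, without advancing time (a new reading comes with each control period).
- r.get_image(name): name is "scene" or "top"; returns a dict with "image" (384x512x3 uint8, blue, green, red), "range_z" (384x512 float32, m along the optical axis (not along the pixel's ray), 0 where there is no reading), "fx", "fy", "cx", "cy" (pixels), "k1" (the pictures are not rectified: a ray, as slopes to the right and down, at radius r is drawn at 1 + k1 r^2 times it, then the intrinsics apply), "T" (4x4, takes a point from camera to world coordinates). Camera axes: x right, y down, z forward; pixel columns grow to the right and rows downward; lengths in m; the calibration is good to about 2 mm. A picture is of the moment at which its call begins.
- r.close_job(): hands the job in; it is judged then, once.
Trained networks look in the newest picture that a camera, given by its name, has taken for a name from the list of things; names that differ only in an ending like _2 or _b are one class to them, and where a whole thing is asked for, a point or a joint stands for the part that bears it (a point fixed in the world has none). Each returns a list of dicts, best first, with "p" (0 to 1); they miss things now and then, are a little off and sometimes report something else, mostly with a low value. They report only what shows in the picture. A call takes as long as a camera call.
- r.spot_in(target, camera): "point" ([x, y, z] in m, in world coordinates, good to about 4 mm: the middle of the surface that is visible of it).
- r.outline_of(target, camera): "pixels" (384x512 bool, what is visible of it).
The state is a dict: "time_s": time; "qpos": joint angles; "dq": joint speeds; "joint_torque": joint torques, N m; "tool_pos": TCP position; "orientation": TCP orientation; "force": force on the tool from outside, world axes, zero at the start; "ft_torque": the same for the moment, N m; "opening": finger opening in m; "gripper_force": force on a finger pad.
Only numpy, scipy, OpenCV 4.12 (cv2) and the standard library are available. Lean on these libraries where they do the work, as an engineer would, in place of code of your own. Each camera call takes 0.05 s, during which the arm holds its last target. There are 200 camera calls.

### The job

The recipe-book stand lies face down on the worktop: take hold of the cam lever on its sliding leg and, with the lever still open, draw the leg out until its pointer stands between the two teeth of the length mark. Keeping the leg at the mark, swing the lever fully closed, and finish still gripping it with the leg at the mark and the lever shut, because a spring pulls the leg back in until I have tightened the nut. Leave the spice jar and the pepper shaker where they are.

Things in the scene. Friction and masses are not known exactly. Their poses are not given: they have to be found in the camera images.
- stand: recipe-book stand lying face down, fixed: wooden board 220 x 150 mm, upper face 24 mm above the worktop, with an aluminium guide rail (206 x 42 mm, top at 36 mm) along its middle. Origin on the worktop under the board's centre; x along the rail the way the leg draws out (roughly to the robot's left), z up. Wall cupboards overhang the worktop behind it: stay low.
- leg: steel leg, 26 mm wide with a rubber foot, sliding in the rail along the stand's x, 0 to 130 mm. Starts fully in (this origin at x = -70 mm of the stand); a spring pulls it in with 4 to 6 N. Carries the cam lever on a clamp block 38 x 44 mm, top at 45 mm. Origin on the lever's vertical pivot axis, at worktop height; axes as the stand's.
- cam_lever (a joint): angle of the cam lever about its vertical pivot on the leg: 0 is fully closed (a stop; the lever lies along the leg, pointing to the stand's +x), growing as it opens toward the stand's -y side (away from the robot), up to 1.25. Starts open at 0.95 to 1.2 and stays where it is left (friction 0.06 N m).
- lever_grip (a point): grip point on the mid plane of the lever's black upright paddle, 55 mm from the pivot axis, 74 mm above the worktop. Paddle: 14 mm thick, flat upright faces, 30 to 80 mm from the pivot, 49 to 89 mm above the worktop, free on both sides for a grip from above. x points from the pivot outward along the lever.
- pointer (a point): tip of the leg's thin pointer (4 mm wide along the rail), 40 mm to the stand's +y side (towards the robot) of the pivot axis, 40 mm above the worktop; same place along the rail as the pivot.
- mark: length mark: steel clip fixed on the board beside the rail on the pointer's side, 34 mm long, two upright teeth 18 mm tall with an 18 mm gap between. Origin at its underside, mid gap, 50 mm to the +y side of the rail's middle; x along the stand's x, 55 to 105 mm further out than the pointer's start. The pointer passes beside the teeth, touching nothing.
- spice_jar: glass spice jar with screw lid, 46 mm across, 106 mm tall, origin under it; to be left alone
- pepper: pepper shaker, 44 mm across, 90 mm tall, origin under it; to be left alone

How it is judged:
By the outcome, as a careful person would: the job done as asked, in the order asked, and still so for the second after the job is handed in, while the arm keeps its last pose, push and grip.
It also fails if it takes over 38 s, if anything falls off the work surface, if the arm or the gripper's body presses on something with over 40 N, if the wrist force passes 120 N, or if a joint passes its speed limit or range.

## Working session

There is one attempt and no reset: what is moved stays moved. The work goes in short steps, Python scripts to look and compute and a tool call to move; the robot and the scene stay as the last step left them, time stands still between calls to the robot, and variables do not carry over. Pictures are saved under pics/ and viewed, at most 10 in all, crops included, and the job is handed in when it is done.

Besides the shell and the picture viewer there is one more tool, called after ">>>" as name(argument=value, ...) on one line, values as JSON. apply_moves: Moves the arm, as the interface text tells. Its arguments: {"type":"object","properties":{"moves":{"type":"array"},"gripper":{"type":"number"}},"required":["moves"]}

```bash
mkdir -p pics; cat > h.py <<'E'
import numpy as np, cv2
from cell import r
def cloud(im):
    h,w=im["range_z"].shape
    u,v=np.meshgrid(np.arange(w),np.arange(h))
    K=np.array([[im["fx"],0,im["cx"]],[0,im["fy"],im["cy"]],[0,0,1.]])
    p=cv2.undistortPoints(np.stack([u,v],-1).reshape(-1,1,2).astype(np.float64),K,np.array([im["k1"],0,0,0.])).reshape(h,w,2)
    z=im["range_z"]; P=np.dstack([p[...,0]*z,p[...,1]*z,z])
    T=np.array(im["T"]); return P@T[:3,:3].T+T[:3,3]
E
python3 - <<'E'
from h import *
s=r.read_state();print(s)
ims={}
for c in("scene","top"):
    im=r.get_image(c);ims[c]=im;cv2.imwrite(f"pics/{c}0.png",im["image"]);W=cloud(im);print(c,np.array(im["T"])[:3,3],im["k1"])
    np.savez(f"/tmp/{c}.npz",W=W,z=im["range_z"],img=im["image"])
    for t in("stand","leg","cam_lever","lever_grip","pointer","mark","spice_jar","pepper"):
        o=r.spot_in(t,c);print(t,[(np.round(d["point"],3),round(d["p"],2)) for d in o[:2]])
E
```

```text
{'time_s': 0.0, 'qpos': array([64.88150299, 19.07369504, -3.70774949, 83.70618334,  1.2369222 ,
       77.34433192, -5.07030088]), 'dq': array([-0.05115601,  0.05896949, -0.03271351, -0.05128131, -0.05372403,
       -0.01923321, -0.00700042]), 'joint_torque': array([ 8.87689766e-04, -6.25450373e+01,  4.93049703e-02, -3.91602373e+01,
        1.62292121e-02,  9.90156055e-03, -7.80104727e-06]), 'tool_pos': array([ 0.25230068, -0.57139141,  0.23049573]), 'orientation': array([-1.79915670e+02,  3.05278049e-03,  2.38257286e+01]), 'force': array([-0.21921348,  0.21415764,  0.38619621]), 'ft_torque': array([ 0.021349  ,  0.01602589, -0.00489081]), 'gripper_force': 0.0, 'opening': 0.08528723635315762}
scene [-0.39344823  0.73053043  0.57883295] 0.047088028168340554
stand [(array([0.449, 0.159, 0.027]), 0.74), (array([0.6  , 0.429, 0.064]), 0.35)]
leg [(array([0.468, 0.115, 0.039]), 0.55)]
cam_lever [(array([0.508, 0.104, 0.065]), 0.52)]
lever_grip [(array([0.507, 0.102, 0.064]), 0.71)]
pointer [(array([0.468, 0.116, 0.04 ]), 0.55)]
mark [(array([0.415, 0.146, 0.034]), 0.64)]
spice_jar [(array([0.603, 0.434, 0.064]), 0.56)]
pepper [(array([ 0.434, -0.128,  0.044]), 0.77)]
top [0.43547934 0.11305786 1.31584777] -0.08155242371462022
stand [(array([0.47 , 0.147, 0.022]), 0.7)]
leg []
cam_lever [(array([0.47 , 0.148, 0.022]), 0.67), (array([0.503, 0.092, 0.067]), 0.65)]
lever_grip [(array([0.503, 0.09 , 0.069]), 0.81), (array([0.471, 0.149, 0.024]), 0.42)]
pointer [(array([0.468, 0.137, 0.034]), 0.58)]
mark []
spice_jar [(array([0.604, 0.413, 0.06 ]), 0.47)]
pepper [(array([ 0.448, -0.138,  0.085]), 0.57)]
```

```bash
python3 - <<'E'
from h import *
for c,s in(("scene",1),("top",3)):
    d=np.load(f"/tmp/{c}.npz");W=d["W"]
    m=(abs(W[...,0]-.46)<.13)&(abs(W[...,1]-.15)<.17)&(d["z"]>0)&(W[...,2]<.12)
    v,u=np.where(m);a,b,e,f=v.min(),v.max(),u.min(),u.max();print(c,a,b,e,f)
    k=min(800/(f-e),590/(b-a))
    cv2.imwrite(f"pics/{c}crop.png",cv2.resize(d["img"][a:b,e:f],None,fx=k,fy=k,interpolation=cv2.INTER_CUBIC))
    print(k)
    # paddle top, rail face
    for lo,hi,n in((.08,.095,"paddletop"),(.05,.095,"paddle"),(.0325,.0385,"rail"),(.020,.028,"board"),(.041,.048,"block"),(.029,.0325,'x')):
        q=W[m&(W[...,2]>lo)&(W[...,2]<hi)]
        if len(q)<5: continue
        (cx,cy),(w,h),an=cv2.minAreaRect(q[:,:2].astype(np.float32)*1000)
        print(n,len(q),np.round([cx,cy,w,h,an],1),np.round(np.median(q,0),4))
E
```

```text
scene 179 383 187 323
2.892156862745098
paddletop 58 [523.1 107.7  49.8  18.4  34.6] [0.5226 0.1086 0.0853]
paddle 286 [503.1  97.3  95.   22.9  33.1] [0.5114 0.1049 0.0645]
rail 566 [479.4 116.8 107.8 331.4  24.1] [0.4631 0.1692 0.0346]
board 1245 [472.7 127.3 168.3 310.2  12.9] [0.4385 0.1635 0.0223]
block 61 [481.6  78.6  53.4  39.6   9. ] [0.4684 0.0883 0.0433]
x 141 [477.6 122.9 108.  313.3  24.5] [0.4502 0.152  0.0315]
top 175 274 178 310
5.959595959595959
paddletop 113 [526.9 103.5  49.5  13.9  31.6] [0.5262 0.1035 0.0887]
paddle 264 [503.9  93.2  97.   34.8  41.1] [0.5011 0.0884 0.0678]
rail 838 [475.1 110.  124.5 327.   23.3] [0.4688 0.1637 0.0361]
board 2911 [479.8 118.9 160.  272.5   7.4] [0.4589 0.1467 0.0244]
block 258 [481.8 110.4 107.6 323.4  24. ] [0.4678 0.0895 0.0431]
x 260 [477.5 123.5 161.3 300.9  14.1] [0.4766 0.1367 0.0304]
```

View pics/scenecrop.png

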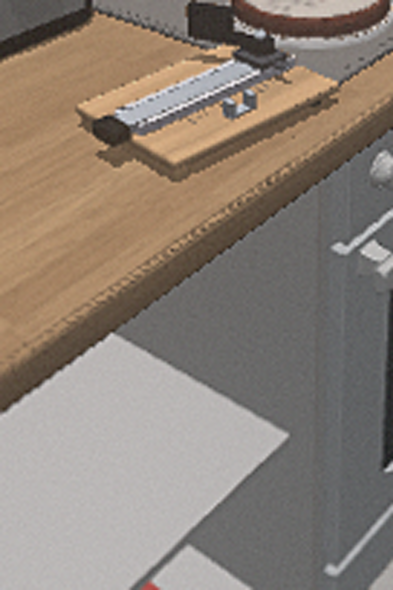

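View pics/topcrop.png

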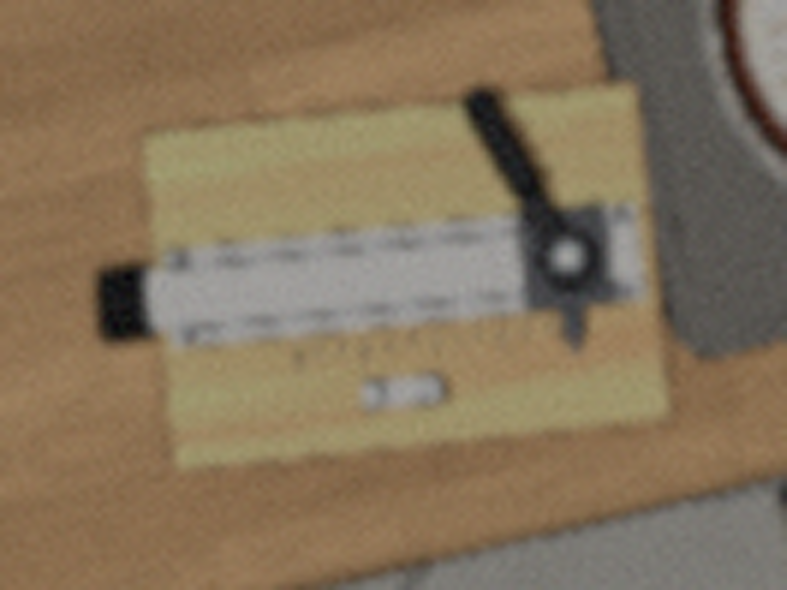

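View pics/scene0.png

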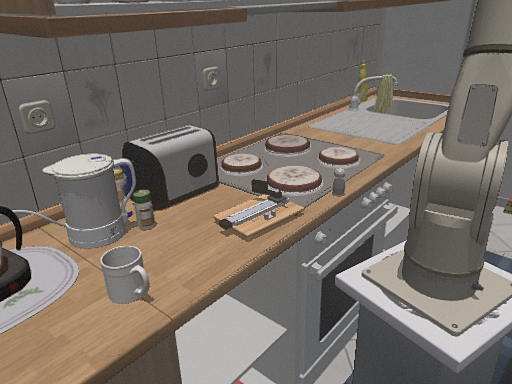

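The pictures show the stand with leg fully in and lever open away from the robot. In the top crop, the board corners are at (145,130), (637,85), (668,412), (178,467), the pivot is at (568,256), the pointer tip at (574,347), the mark at (403,392) and the lever end at (482,97). The shaker and jar are well clear.

```bash
cat >> h.py <<'E'
def pz(im,u,v,z):
    K=np.array([[im["fx"],0,im["cx"]],[0,im["fy"],im["cy"]],[0,0,1.]])
    p=cv2.undistortPoints(np.array([[[u,v]]],np.float64),K,np.array([im["k1"],0,0,0.]))[0,0]
    T=np.array(im["T"]);d=T[:3,:3]@np.array([*p,1]);return T[:3,3]+d*(z-T[2,3])/d[2]
E
python3 - <<'E'
from h import *
im=r.get_image("top");k=5.9596
f=lambda u,v,z:pz(im,(u+.5)/k-.5+178,(v+.5)/k-.5+175,z)
C=[f(u,v,.024) for u,v in((145,130),(637,85),(668,412),(178,467))]
for c in C:print(np.round(c,4))
c=np.mean(C,0);ex=(C[0]+C[3]-C[1]-C[2]);print("len",np.linalg.norm(ex)/2);ex/=np.linalg.norm(ex);psi=np.arctan2(ex[1],ex[0]);ey=np.array([-ex[1],ex[0],0])
print("stand",c,np.degrees(psi))
for n,u,v,z in(("pivot",568,256,.05),("ptr",574,345,.04),("markL",361,392,.042),("markR",445,389,.042),("mark",403,392,.035),("leverend",480,92,.089)):
    p=f(u,v,z);print(n,np.round(p,4),"stand:",np.round([(p-c)@ex,(p-c)@ey],4))
d=np.load("/tmp/top.npz");W=d["W"];q=W[(abs(W[...,0]-.46)<.13)&(abs(W[...,1]-.15)<.17)&(W[...,2]>.08)&(W[...,2]<.1)]
print("paddle top mean",q.mean(0))
for cam in("scene","top"):
    i2=r.get_image(cam);W=cloud(i2)
    o=r.outline_of("mark",cam)
    for x in o[:1]:
        q=W[x["pixels"]&(i2["range_z"]>0)];q=q[q[:,2]>.027];s=(q-c)@np.stack([ex,ey],1)
        print(cam,x["p"],len(q),"mark x range",np.percentile(s[:,0],[0,5,50,95,100]).round(4),"y",np.median(s[:,1]).round(4),"zmax",q[:,2].max())
E
```

```text
[0.5316 0.2597 0.024 ]
[0.5559 0.045  0.024 ]
[0.4139 0.0291 0.024 ]
[0.3853 0.2411 0.024 ]
len 0.21498847190095668
stand [0.47168911 0.1437296  0.024     ] 97.05731822290998
pivot [0.4797 0.0745 0.05  ] stand: [-0.0697  0.0006]
ptr [0.4419 0.0709 0.04  ] stand: [-0.0686  0.0385]
markL [0.4198 0.1617 0.042 ] stand: [0.0242 0.0493]
markR [0.4219 0.1258 0.042 ] stand: [-0.0117  0.0516]
mark [0.4202 0.1439 0.035 ] stand: [0.0065 0.0511]
leverend [0.5456 0.1135 0.089 ] stand: [-0.0391 -0.0696]
paddle top mean [0.52655932 0.10358773 0.08882556]
```

>>> apply_moves(moves=[0.4,-0.4,0,0,0.8,-0.8,0,0,0.8,-0.8,0,0,0.8,-0.8,0,0,0.8,-0.8,0,0,0.8,-0.8,0,0,0.8,-0.8,0,0,0.8,-0.8,0,0,0.8,-0.8,0,0,0.8,-0.8,0,0], gripper=55)

```text
time_s: 1.98
tool_pos: [0.3498, -0.3199, 0.2315]
orientation: [180.0, -0.0, 23.8]
force: [0.3, 0.2, 0.1]
opening: 0.0551
gripper_force: 0.0
```

>>> apply_moves(moves=[0.8,-0.8,0,0,0.8,-0.8,0,0,0.8,-0.8,0,0,0.8,-0.8,0,0,0.8,-0.8,0,0,0.8,-0.8,0,0,0.8,-0.8,0,-0.3,0.8,-0.8,0,-0.3,0.8,-0.8,0,-0.3,0.8,-0.8,0,-0.3])

```text
time_s: 2.82
tool_pos: [0.447, -0.0544, 0.2316]
orientation: [180.0, -0.0, 31.1]
force: [-0.0, -0.2, -0.4]
opening: 0.0549
gripper_force: 0.0
```

>>> apply_moves(moves=[0.7,-0.45,0,-0.1,0.7,-0.45,0.4,0,0.7,-0.45,0.5,0,0.7,-0.45,0.5,0,0.7,-0.45,0.5,0,0.7,-0.45,0.5,0,0.6,-0.4,0.4,0,0.4,-0.2,0.2,0,0,0,0,0,0,0,0,0])

```text
time_s: 3.65
tool_pos: [0.5141, 0.0828, 0.1562]
orientation: [-180.0, 0.0, 31.7]
force: [0.5, 0.1, 0.4]
opening: 0.0548
gripper_force: 0.0
```

>>> apply_moves(moves=[0.43,-0.22,0,0,0.43,-0.22,0,0,0,0,0.4,0,0,0,0.6,0,0,0,0.6,0,0,0,0.6,0,0,0,0.6,0,0,0,0.5,0,0,0,0.3,0,0,0,0,0])

```text
time_s: 4.48
tool_pos: [0.5258, 0.1022, 0.0647]
orientation: [-180.0, 0.1, 31.6]
force: [0.2, 0.2, 0.0]
opening: 0.0548
gripper_force: 0.0
```

```bash
python3 - <<'E'
from h import *
for c in("scene","top"):
    im=r.get_image(c)["image"]; cr=im[170:250,190:320] if c=="scene" else im[165:275,170:310]
    cv2.imwrite(f"pics/{c}1.png",cv2.resize(cr,None,fx=5,fy=5,interpolation=cv2.INTER_CUBIC))
s=r.read_state();print(s["tool_pos"],s["orientation"],s["qpos"])
E
```

```text
[0.52694667 0.10298578 0.06658831] [ 1.79990752e+02 -5.79486758e-03  3.16128936e+01] [ 17.28688894  21.74906727 -38.76263813 105.73595723  15.88783418
  57.98821394 -86.3936577 ]
```

View pics/scene1.png

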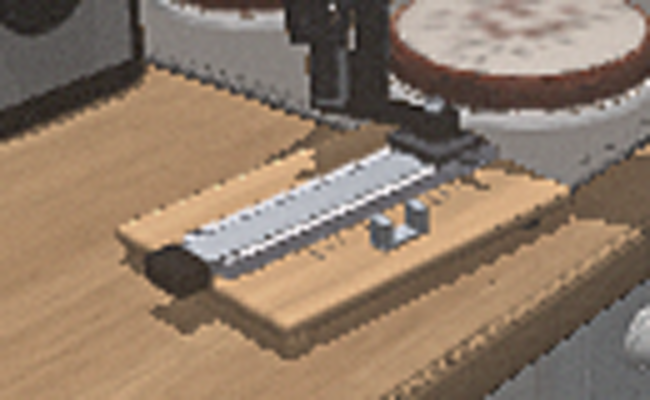

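The fingers straddle the paddle (about (350,70) in the crop). I'll lower slightly and close.

>>> apply_moves(moves=[0,0,0.2,0,0,0,0.1,0,0,0,0,0])

```text
time_s: 4.83
tool_pos: [0.5268, 0.1032, 0.0586]
orientation: [180.0, 0.0, 31.6]
force: [-0.0, 1.0, 0.8]
opening: 0.0551
gripper_force: 0.0
```

>>> apply_moves(moves=[0,0,0,0,0,0,0,0,0,0,0,0,0,0,0,0,0,0,0,0,0,0,0,0,0,0,0,0,0,0,0,0], gripper=0)

```text
time_s: 5.5
tool_pos: [0.5264, 0.1046, 0.0591]
orientation: [-179.9, -0.0, 31.7]
force: [-3.3, 4.3, 3.2]
opening: 0.0132
gripper_force: 57.8
```

>>> apply_moves(moves=[0.06,-0.138,0,0,0.127,-0.276,0,0,0.127,-0.276,0,0,0.127,-0.276,0,0,0.127,-0.276,0,0,0.127,-0.276,0,0,0.127,-0.276,0,0,0.127,-0.276,0,0,0,0,0,0,0,0,0,0])

```text
time_s: 6.33
tool_pos: [0.5195, 0.1592, 0.059]
orientation: [179.9, 0.1, 31.6]
force: [-5.5, -4.0, 7.3]
opening: 0.0132
gripper_force: 59.2
```

>>> apply_moves(moves=[0.085,-0.185,0,0,0.085,-0.185,0,0,0.085,-0.185,0,0,0.085,-0.185,0,0,0,0,0,0,0,0,0,0])

```text
time_s: 6.83
tool_pos: [0.517, 0.1791, 0.059]
orientation: [179.9, 0.1, 31.6]
force: [-5.7, -5.8, 8.3]
opening: 0.0136
gripper_force: 59.1
```

```bash
python3 - <<'E'
from h import *
for c in("scene","top"):
    im=r.get_image(c)["image"]; cr=im[190:250,215:310] if c=="scene" else im[165:275,170:310]
    k=8 if c=="scene" else 5
    cv2.imwrite(f"pics/{c}2.png",cv2.resize(cr,None,fx=k,fy=k,interpolation=cv2.INTER_CUBIC))
    for t in ("pointer","mark"): print(c,t,[(d["point"],d["p"]) for d in r.spot_in(t,c)[:1]])
s=r.read_state();print(s["tool_pos"],s["orientation"],s["force"])
E
```

```text
scene pointer [([0.4526, 0.212, 0.0379], 0.56)]
scene mark [([0.4455, 0.1807, 0.0229], 0.69)]
top pointer [([0.4528, 0.2919, 0.0351], 0.77)]
top mark []
[0.51702938 0.1788238  0.05896857] [1.79916326e+02 1.22601127e-01 3.16033586e+01] [-4.6504908  -5.95490813  7.66030551]
```

View pics/scene2.png

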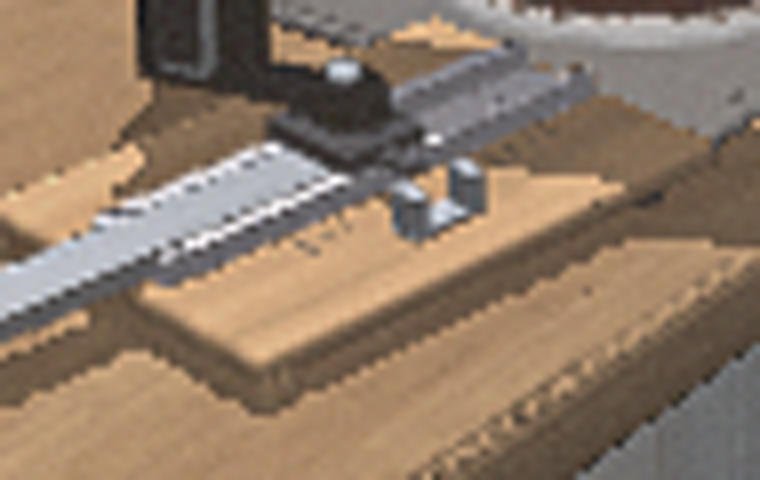

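View pics/top2.png

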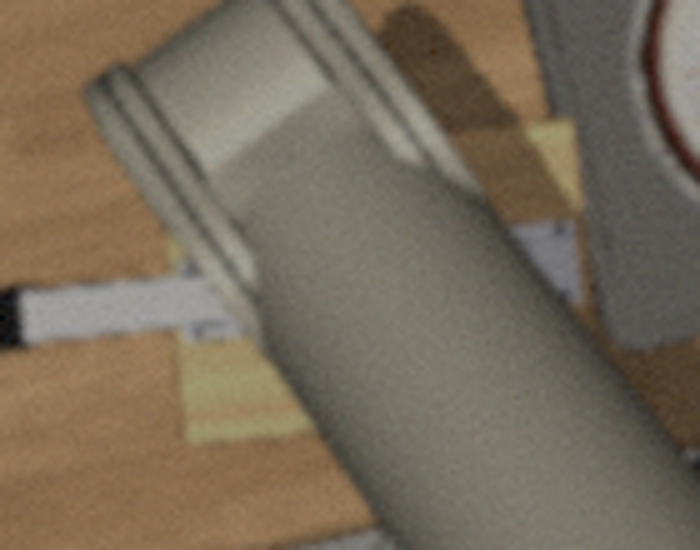

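The scene crop shows the pivot knob at about (344,70) and the tooth tops at (410,187) and (466,165). The pointer is hidden behind the left tooth. The top view is blocked by the arm.

```bash
python3 - <<'E'
from h import *
im=r.get_image("scene");c=np.array([.4717,.1437,0])
a=np.radians(97.06);ex=np.array([np.cos(a),np.sin(a),0]);ey=np.array([-ex[1],ex[0],0])
def g(n,u,v,z):
    p=pz(im,u,v,z)-c;print(n,np.round([p@ex,p@ey],4))
g("knob now .06",(344.5)/8-.5+215,(70.5)/8-.5+190,.06)
g("knob before",(433.5)/5-.5+190,(103.5)/5-.5+170,.06)
g("toothL",410.5/8-.5+215,187.5/8-.5+190,.042);g("toothR",466.5/8-.5+215,165.5/8-.5+190,.042)
g("ptr?",403/8-.5+215,172/8-.5+190,.04)
E0=0
W=cloud(im);cr=(slice(190,250),slice(215,310));q=W[cr].reshape(-1,3);z=im["range_z"][cr].ravel()
s=np.c_[(q-c)@ex,(q-c)@ey,q[:,2]]
m=(z>0)&(abs(s[:,1]-.05)<.008)&(s[:,2]>.03)&(abs(s[:,0])<.04)
print(np.round(s[m],3)[np.argsort(s[m][:,0])])
m=(z>0)&(abs(s[:,1]-.034)<.008)&(s[:,2]>.033)&(abs(s[:,0])<.06);print("ptr",np.round(s[m],3))
m=(z>0)&(s[:,2]>.041)&(s[:,2]<.05)&(abs(s[:,1])<.03);print("block",np.percentile(s[m],[2,50,98],axis=0).round(4))
E
```

```text
knob now .06 [ 0.0034 -0.0032]
knob before [-0.0714 -0.0048]
toothL [0.0231 0.0523]
toothR [-0.0015  0.054 ]
ptr? [0.0149 0.0395]
[[-0.008  0.056  0.031]
 [-0.007  0.053  0.04 ]
 [-0.006  0.05   0.039]
 [-0.005  0.055  0.035]
 [-0.004  0.056  0.033]
 [-0.003  0.054  0.039]
 [-0.002  0.051  0.041]
 [-0.001  0.047  0.04 ]
 [-0.001  0.052  0.036]
 [-0.     0.048  0.031]
 [ 0.     0.057  0.032]
 [ 0.     0.053  0.033]
 [ 0.001  0.057  0.035]
 [ 0.001  0.053  0.04 ]
 [ 0.001  0.049  0.039]
 [ 0.001  0.057  0.039]
 [ 0.002  0.05   0.036]
 [ 0.008  0.044  0.039]
 [ 0.011  0.044  0.04 ]
 [ 0.019  0.056  0.032]
 [ 0.02   0.057  0.039]
 [ 0.02   0.05   0.04 ]
 [ 0.022  0.056  0.04 ]
 [ 0.023  0.057  0.037]
 [ 0.024  0.057  0.032]
 [ 0.024  0.046  0.039]
 [ 0.024  0.058  0.035]
 [ 0.024  0.05   0.041]
 [ 0.024  0.05   0.038]
 [ 0.024  0.054  0.03 ]
 [ 0.026  0.051  0.03 ]
 [ 0.026  0.052  0.033]
 [ 0.026  0.048  0.035]
 [ 0.026  0.056  0.035]
 [ 0.026  0.048  0.032]
 [ 0.027  0.057  0.042]
 [ 0.027  0.057  0.039]
 [ 0.027  0.053  0.038]
 [ 0.028  0.05   0.039]]
ptr [[0.021 0.026 0.044]
 [0.01  0.03  0.041]
 [0.006 0.03  0.039]
 [0.006 0.035 0.041]
 [0.002 0.035 0.04 ]
 [0.012 0.029 0.038]
 [0.01  0.031 0.038]
 [0.012 0.037 0.041]
 [0.009 0.037 0.04 ]
 [0.006 0.039 0.039]
 [0.011 0.036 0.037]
 [0.008 0.036 0.036]]
block [[-0.0078 -0.0225  0.0414]
 [ 0.018   0.0117  0.0434]
 [ 0.0271  0.0249  0.0492]]
```

>>> apply_moves(moves=[0.02,-0.04,0,0,-0.003,-0.116,0,-0.5,-0.003,-0.116,0,-0.5,-0.003,-0.116,0,-0.5,-0.003,-0.116,0,-0.5,-0.003,-0.116,0,-0.5,-0.003,-0.116,0,-0.5,-0.003,-0.116,0,-0.5,0,0,0,0,0,0,0,0])

```text
time_s: 8.02
tool_pos: [0.5034, 0.1949, 0.059]
orientation: [180.0, 0.1, 52.6]
force: [-4.4, -5.6, 8.6]
opening: 0.0132
gripper_force: 59.2
```

>>> apply_moves(moves=[-0.003,-0.116,0,-0.5,-0.003,-0.116,0,-0.5,-0.003,-0.116,0,-0.5,-0.003,-0.116,0,-0.5,-0.003,-0.116,0,-0.5,-0.003,-0.116,0,-0.5,-0.003,-0.116,0,-0.5,-0.003,-0.116,0,-0.5,0,0,0,0,0,0,0,0])

```text
time_s: 8.85
tool_pos: [0.4826, 0.2048, 0.059]
orientation: [-180.0, 0.1, 76.6]
force: [-5.6, -6.6, 7.2]
opening: 0.0131
gripper_force: 59.3
```

>>> apply_moves(moves=[-0.003,-0.116,0,-0.5,-0.003,-0.116,0,-0.5,-0.003,-0.116,0,-0.5,-0.003,-0.116,0,-0.5,-0.003,-0.116,0,-0.5,-0.003,-0.116,0,-0.5,0,0,0,0,0,0,0,0])

```text
time_s: 9.52
tool_pos: [0.4653, 0.2062, 0.059]
orientation: [-179.9, 0.1, 94.6]
force: [-5.3, -5.6, 8.9]
opening: 0.0129
gripper_force: 59.5
```

>>> apply_moves(moves=[0,-0.058,0,-0.25,0,-0.058,0,-0.25,0,0,0,0,0,0,0,0])

```text
time_s: 9.85
tool_pos: [0.4625, 0.2059, 0.059]
orientation: [-179.9, 0.1, 97.6]
force: [-5.4, -6.5, 8.4]
opening: 0.0134
gripper_force: 59.6
```

>>> apply_moves(moves=[0,-0.058,0,-0.2,0,0,0,0,0,0,0,0])

```text
time_s: 10.1
tool_pos: [0.4621, 0.2057, 0.059]
orientation: [180.0, 0.1, 98.7]
force: [0.6, -5.5, 6.1]
opening: 0.0129
gripper_force: 63.0
```

>>> apply_moves(moves=[0,-0.058,0,-0.15,0,0,0,0,0,0,0,0])

```text
time_s: 10.35
tool_pos: [0.4619, 0.2056, 0.0592]
orientation: [179.8, 0.0, 99.5]
force: [6.6, -3.2, 0.3]
opening: 0.0133
gripper_force: 68.7
```

```bash
python3 - <<'E'
from h import *
im=r.get_image("scene")
cr=im["image"][185:250,210:310]
cv2.imwrite(f"pics/scene3.png",cv2.resize(cr,None,fx=8,fy=8,interpolation=cv2.INTER_CUBIC))
t=r.get_image("top");cv2.imwrite(f"pics/top3.png",cv2.resize(t["image"][165:275,170:310],None,fx=5,fy=5,interpolation=cv2.INTER_CUBIC))
s=r.read_state();print(s["tool_pos"],s["orientation"],s["force"],s["ft_torque"])
E
```

```text
[0.46190198 0.20558566 0.05916279] [1.79852261e+02 2.91716614e-02 9.94913106e+01] [ 6.72604228 -3.23381313  0.44819591] [-0.78561785 -1.26742622 -1.28415787]
```

View pics/scene3.png

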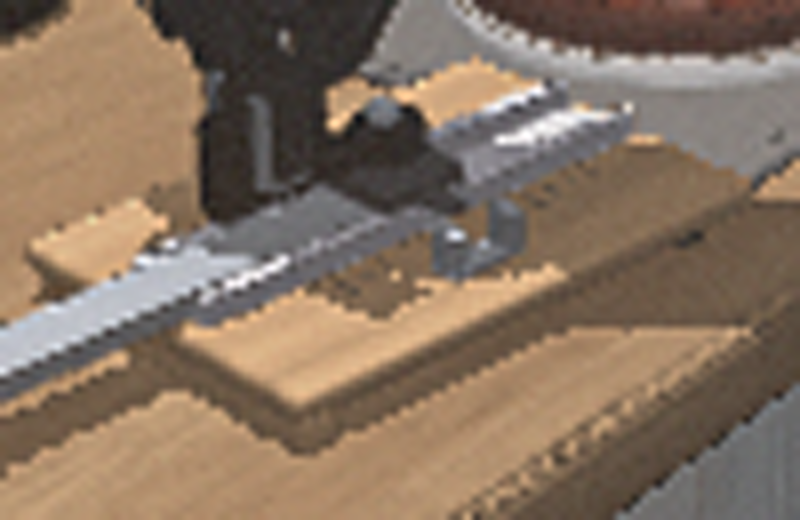

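View pics/top3.png

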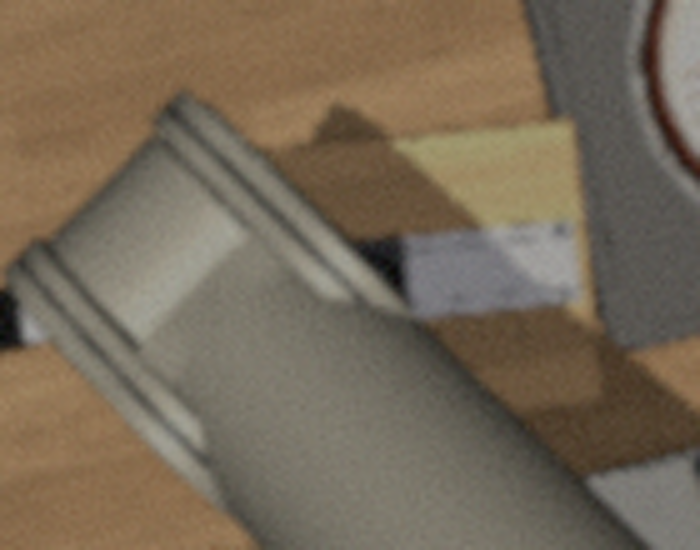

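The lever is against its stop, since the force jumped. In the scene crop the knob is at (385,110) and the teeth at (450,237) and (508,212). In the top crop the block's rear edge is at (405,265). I'll check the leg position numerically.

```bash
python3 - <<'E'
from h import *
c=np.array([.4717,.1437,0]);a=np.radians(97.06);ex=np.array([np.cos(a),np.sin(a),0]);ey=np.array([-ex[1],ex[0],0])
t=r.get_image("top")
for n,u,v in(("block now",405.5/5-.5+170,265/5-.5+165),("block start",607/5.96-.5+178,252/5.96-.5+175)):
    p=pz(t,u,v,.045)-c;print(n,np.round([p@ex,p@ey],4))
A=[]
for i in range(6):
    im=r.get_image("scene");W=cloud(im);q=W[185:250,210:310].reshape(-1,3);q=q[im["range_z"][185:250,210:310].ravel()>0];A.append(np.c_[(q-c)@ex,(q-c)@ey,q[:,2]])
s=np.vstack(A)
m=(abs(s[:,1]-.034)<.008)&(s[:,2]>.036)&(abs(s[:,0])<.06)&(s[:,2]<.043);print("ptr",m.sum(),np.percentile(s[m][:,0],[10,50,90]))
m=(abs(s[:,1]-.052)<.006)&(s[:,2]>.03)&(abs(s[:,0]-.01)<.04);x=np.sort(s[m][:,0])
print("teeth",x[[0,-1]],np.percentile(x,[3,97]));print(np.histogram(x,np.arange(-.014,.036,.002)))
k=pz(im,385.5/8-.5+210,110.5/8-.5+185,.06)-c;print("knob",k@ex,k@ey)
E
```

```text
block now [-0.0132 -0.0054]
block start [-0.0864  0.0002]
ptr 73 [0.0047839  0.00939129 0.01320782]
teeth [-0.00944994  0.04995866] [-0.00801206  0.02776475]
(array([ 0,  0,  7, 16, 10, 17, 33, 26,  3,  0,  0,  0,  0,  0,  0,  4, 10,
       10, 20, 34, 22,  3,  0,  0]), array([-0.014, -0.012, -0.01 , -0.008, -0.006, -0.004, -0.002,  0.   ,
        0.002,  0.004,  0.006,  0.008,  0.01 ,  0.012,  0.014,  0.016,
        0.018,  0.02 ,  0.022,  0.024,  0.026,  0.028,  0.03 ,  0.032,
        0.034]))
knob 0.003158394898960394 -0.00290628768264715
```

>>> apply_moves(moves=[0,0,0,0,0,0,0,0,0,0,0,0,0,0,0,0,0,0,0,0,0,0,0,0])

```text
time_s: 11.3
tool_pos: [0.4619, 0.2056, 0.0592]
orientation: [179.9, 0.0, 99.5]
force: [6.6, -4.6, -0.8]
opening: 0.0135
gripper_force: 68.7
```

```bash
python3 -c "
from cell import r
s=r.read_state();print(s['tool_pos'],s['orientation'],s['gripper_force'])
print(r.close_job())"
```

```text
[0.46190125 0.20556253 0.05916061] [1.79853662e+02 3.12213034e-02 9.94887161e+01] 68.70810341948527
the job is handed in; nothing more can be done
None
```

I handed the job in at about 11 s of robot time: the leg is drawn out about 76 mm with the pointer roughly mid-gap (within about 1–2 mm by camera), the lever is swung onto its closed stop and still gripped, and the spice jar and pepper shaker were not touched.

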